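Set up the casting bench: clear the rail, load the moulds, hang the pots

ROBOT

A 7-joint arm with a two-finger parallel gripper is mounted at the origin on the work surface. World frame = base frame: x ahead of the robot, y to its left, z up, the work surface at z = 0. Lengths are in m, angles in rad, forces in N, time in s.
With the tool pointing down it reaches from about 0.4 to 0.9 m from the base axis. Payload 5.5 kg.
Tool frame: the origin (TCP) lies midway between the tips of the shut fingers; the grasp point (between the pads) lies 19 mm behind it (manip.grip_depth is the distance from the TCP to the grasp point, in m); z points along the fingers, y is the line along which they close (so a half turn about z gives the same grasp; the last joint's range is limited). The gripper opens to 92 mm and grips with 3 to 60 N. Pads are 19 mm wide; open, the fingers measure 130 mm over their backs; the gripper's body (75 mm by 190 mm) begins 47 mm behind the grasp point.
Start: joints at [1.439, 0.501, -0.427, 1.55, 0.221, 1.138, -0.21], TCP at [0.25, -0.6, 0.227] pointing down, gripper open.
Joint ranges: [-2.88, 2.88], [-0.31, 2.03], [-1.54, 1.56], [0.2, 2.42], [-1.41, 4.55], [0.19, 2.02], [-2.57, 2.57]. Speed limits (rad/s): [2.57, 2.57, 3.14, 3.14, 3.14, 3.14, 3.14].

INTERFACE

Orientations are given as a unit quaternion [x, y, z, w].
In Python, from bench import manip, effector, viewer gives the robot as it stands. Calls block until the motion is done:
- manip.move_pose(position, orientation): joint-space move of the TCP to a pose.
- manip.servo_line(position, ori=None, vel=0.15): straight line of the TCP; ori=None keeps the orientation; vel is the mean speed in m/s.
- manip.movej(angles): joint-space move.
- effector.open_jaws() and effector.close(f_grip=None): open the fingers fully, or close them until they stop; f_grip is the grip in N (None keeps the last).
- manip.sleep(seconds).
- manip.solve_ik(position, orientation): joint angles nearest the present ones, or None.
- viewer.get_image(name): name is "side" or "top"; returns the picture (400x640x3 uint8, red, green, blue); there is no depth.
- viewer.get_calibration(name): a dict with "vfov" (degrees; the focal length in pixels is half the picture's height over the tangent of half this angle, whatever the lens; pixels are square), "cx", "cy" (the principal point, pixels), "eye" and "attitude" of the camera in the world. Camera axes: x right, y down, z forward; pixel columns grow to the right and rows downward; lengths in m; the calibration is good to about 2 mm. A picture is of the moment at which its call begins. get_calibration takes no time and is no camera call.
A pose or a line that the arm cannot do raises manip.PlanningError and nothing moves.
- manip.hand_in(): hands the job in; it is judged then, once.
Readings, each from a call of its own:
- manip.current_clock(): time.
- manip.current_q(): joint angles.
- manip.current_joint_velocities(): joint speeds.
- manip.current_tau(): joint torques, N m.
- manip.current_tool_pos(): TCP position.
- manip.current_tcp_rot(): TCP orientation.
- manip.current_force(): force on the tool from outside, world axes, zero at the start.
- manip.current_wrist_torque(): the same for the moment, N m.
- manip.current_finger_gap(): finger opening in m.
- manip.current_gripper_force(): force on a finger pad.
Only numpy, scipy, OpenCV 4.12 (cv2) and the standard library are available. Lean on these libraries where they do the work, as an engineer would, in place of code of your own. Each camera call takes 0.05 s, during which the arm holds its last target. There are 200 camera calls.

TASK

Get the casting bench ready for the next pour. First put every plaster offcut into the waste bin, so that the mould rail and its loading apron are clear; then slide every mould into the rail from its open end, the first fully home against the end stop and any second one up against the first. Hang every mixing pot upside down on a drying peg of its own, pushed fully down, and leave the other things on the bench where they are.

Things in the scene. Friction and masses are not known exactly. Their poses are not given: they have to be found in the camera images.
- rail_mouth (a point): Fixed mould rail: base slab 318 x 110 x 6 mm. This point: slab's upper face (6 mm above bench), mid-width, at the track's open end. x runs along the track to the end stop, z up; bare loading apron from x = -160 mm to 0. Beyond it a channel 65 mm wide, 11.5 mm high, under two lips with a 46 mm slot between (lip tops 18 mm above this point); guides of that height flare out 27 mm before the mouth.
- rail_stop (a point): Face of the track's end stop, mid-width, on the slab's upper face; axes as at the mouth, 144 mm further along x. A mould home against it has its centre 35 mm short of it (x = -35 mm), a second mould behind it 105 mm short. Moulds can enter only at the open end, foot flat on the slab, sliding along x. The stop's top is 34 mm above this point.
- peg_a_tip (a point): Centre of the top end of the left (+y) of two steel drying pegs, 110 mm apart on a fixed grey rack (base 110 x 230 x 20 mm). Peg 24 mm thick, 125 mm long along its axis. z points along the peg, out of the tip: it leans 32 degrees from upright, away from the robot; y is level, along the row.
- peg_b_tip (a point): Centre of the top end of the right (-y) of two steel drying pegs, 110 mm apart on a fixed grey rack (base 110 x 230 x 20 mm). Peg 24 mm thick, 125 mm long along its axis. z points along the peg, out of the tip: it leans 32 degrees from upright, away from the robot; y is level, along the row.
- bin_in (a point): Centre of the inner floor of the fixed open grey waste bin, 160 mm (x) by 150 mm (y) outside, walls 5 mm thick, rim 60 mm above the bench; the floor is 5 mm above the bench.
- mould_a_mid (a point): Mould (one or two present, alike, about 300 g): plaster-coloured block 70 mm long (x), 40 wide (y), 56 high on an aluminium foot plate 70 x 60 x 8 mm that sticks out 10 mm on both long sides. This point: its centre, 32 mm above the underside; z up. Either end may go first. In the track it has 2.5 mm to spare each side, block between the lips, foot under them. None if absent.
- mould_b_mid (a point): Mould (one or two present, alike, about 300 g): plaster-coloured block 70 mm long (x), 40 wide (y), 56 high on an aluminium foot plate 70 x 60 x 8 mm that sticks out 10 mm on both long sides. This point: its centre, 32 mm above the underside; z up. Either end may go first. In the track it has 2.5 mm to spare each side, block between the lips, foot under them. None if absent.
- pot_a_mid (a point): Square mixing pot, stiff white plastic (one or two present, alike, 90 g): 110 mm long, 56 x 56 outside, walls 3, closed end 4 thick; starts on its side, mouth roughly to the robot. This point: its centre, 28 mm above the bench. x runs from the mouth (-x end) to the closed end. Hung on a peg, the closed end rests on the tip: centre about 51 mm below the tip along the peg. None if absent.
- pot_b_mid (a point): Square mixing pot, stiff white plastic (one or two present, alike, 90 g): 110 mm long, 56 x 56 outside, walls 3, closed end 4 thick; starts on its side, mouth roughly to the robot. This point: its centre, 28 mm above the bench. x runs from the mouth (-x end) to the closed end. Hung on a peg, the closed end rests on the tip: centre about 51 mm below the tip along the peg. None if absent.
- chip_a_mid (a point): Chunky plaster offcut (two or three are present), about 66 mm long (x), 28 mm wide (y), 26 mm high, 60 g, lying flat on the apron or on the bench; one end is a little lumpy. This point is its centre, 13 mm above its underside; z up. None if absent.
- chip_b_mid (a point): Chunky plaster offcut (two or three are present), about 66 mm long (x), 28 mm wide (y), 26 mm high, 60 g, lying flat on the apron or on the bench; one end is a little lumpy. This point is its centre, 13 mm above its underside; z up. None if absent.
- chip_c_mid (a point): Chunky plaster offcut (two or three are present), about 66 mm long (x), 28 mm wide (y), 26 mm high, 60 g, lying flat on the apron or on the bench; one end is a little lumpy. This point is its centre, 13 mm above its underside; z up. None if absent.
- tape: Bystander: cardboard ring of tape, 90 mm across, 24 mm high, lying flat. Origin under its centre.
- cast_palm: Bystander: beige cast of a hand, about 170 mm long, 30 mm high, lying flat left of the rail. Origin under its palm.
Not all that is in view belongs to the job. What is shaped like the part that bears chip_a_mid but pink or yellow is not meant.

How it is judged:
By the outcome, as a careful person would: the job done as asked, in the order asked, and still so for the second after the job is handed in, with the robot touching nothing.
Of chip_a, chip_b, chip_c only 2 to 3 are there at a start; the rules pass over those that are not, and their reading is None.
Of mould_a, mould_b only 1 to 2 are there at a start; the rules pass over those that are not, and their reading is None.
Of pot_a, pot_b only 1 to 2 are there at a start; the rules pass over those that are not, and their reading is None.
At some moment in a run one of chip_a, chip_b, chip_c, mould_a, mould_b, pot_a, pot_b may be knocked a few centimetres aside while the robot is not near it.
It also fails if it takes over 210 s, if anything falls off the work surface, if the arm or the gripper's body presses on something with over 40 N, if the wrist force passes 120 N, or if a joint passes its speed limit or range.

## Working session

There is one attempt and no reset: what is moved stays moved. The work goes in short steps, each a Python script; the robot and the scene stay as the last script left them, time stands still between calls to the robot, and variables do not carry over. Pictures are saved under pics/ and viewed, at most 14 in all, crops included, and the job is handed in when it is done.

```bash
ls; mkdir -p pics; python3 - <<'E'
from bench import manip, effector, viewer
import cv2
for n in("side","top"):
    print(n,viewer.get_calibration(n))
    cv2.imwrite(f"pics/{n}0.png",viewer.get_image(n)[:,:,::-1])
print(manip.current_tcp_rot(),manip.grip_depth,manip.current_clock())
E
```

```text
pics
side {'vfov': 55.73250866080666, 'cx': 314.37342439358093, 'cy': 206.1590926002308, 'eye': array([0.47089591, 0.70897515, 0.79148847]), 'attitude': array([-0.07283866,  0.92590138, -0.36975281,  0.02615365])}
top {'vfov': 55.59154215096413, 'cx': 322.8572687509769, 'cy': 190.97115365855092, 'eye': array([0.38234568, 0.02119632, 1.23586242]), 'attitude': array([-0.70052436,  0.70858987, -0.05512178,  0.0642464 ])}
[ 9.80575088e-01  1.96142090e-01 -1.37600366e-04 -8.71085152e-04] 0.0188 0.1
```

View pics/top0.png

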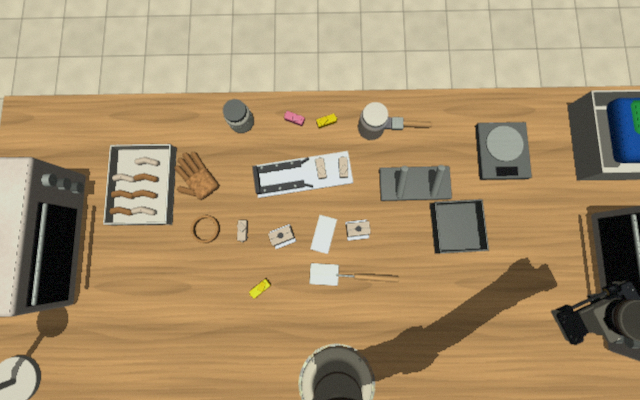

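View pics/side0.png

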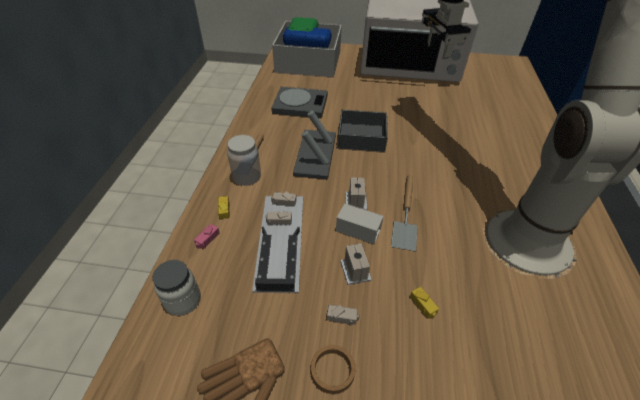

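Top view: chips at (320,167), (343,167) on the apron and (242,230). Moulds are at (282,236) and (358,230), one pot at (323,234), pegs around (402,180)/(437,180), and the bin at (459,226). The rail's open end is to the right (−y). I'll zoom in for measurements.

```bash
cat > h.py <<'E'
import numpy as np, cv2
from scipy.spatial.transform import Rotation as R
from bench import manip, effector, viewer
CAL={n:viewer.get_calibration(n) for n in("side","top")}
def ray(n,u,v):
    c=CAL[n]; f=200/np.tan(np.radians(c["vfov"]/2))
    d=R.from_quat(c["attitude"]).apply([(u-c["cx"])/f,(v-c["cy"])/f,1]); return c["eye"],d
def at(n,u,v,z):
    e,d=ray(n,u,v); return e+d*(z-e[2])/d[2]
def px(n,p):
    c=CAL[n]; f=200/np.tan(np.radians(c["vfov"]/2))
    q=R.from_quat(c["attitude"]).inv().apply(np.asarray(p,float)-c["eye"]); q=q.reshape(-1,3)
    return np.c_[q[:,0]/q[:,2]*f+c["cx"],q[:,1]/q[:,2]*f+c["cy"]]
def crop(n,x0,x1,y0,y1,s,name,im=None):
    im=viewer.get_image(n) if im is None else im
    o=cv2.resize(im[y0:y1,x0:x1,::-1],None,fx=s,fy=s,interpolation=cv2.INTER_CUBIC)
    for k in range((x0+9)//10*10,x1,10): cv2.putText(o,str(k),((k-x0)*s,8),0,.28,(0,0,255)); o[10:14,(k-x0)*s]=(0,0,255)
    for k in range((y0+9)//10*10,y1,10): cv2.putText(o,str(k),(0,(k-y0)*s),0,.28,(0,0,255)); o[(k-y0)*s,18:24]=(0,0,255)
    cv2.imwrite(f"pics/{name}.png",o)
E
python3 - <<'E'
from h import *
crop("top",228,494,140,260,3,"topc")
crop("side",230,400,90,330,2,"sidec") if 0 else crop("side",240,400,180,330,4,"sidec")
print(px("top",[0,0,0]),px("side",[0,0,0]),px("top",[.25,-.6,.227]),px("side",[.25,-.6,.227]))
for uv in [(320,167),(343,167),(242,230),(282,236),(358,230),(459,226),(323,234)]: print(uv,at("top",*uv,0.03).round(3))
E
```

```text
[[336.73746975 383.17658729]] [[528.27070759 240.57841848]] [[573.13503525 305.93660744]] [[437.81280467  51.36827278]]
(320, 167) [0.668 0.044 0.03 ]
(343, 167) [ 0.667 -0.031  0.03 ]
(242, 230) [0.466 0.294 0.03 ]
(282, 236) [0.445 0.167 0.03 ]
(358, 230) [ 0.462 -0.074  0.03 ]
(459, 226) [ 0.471 -0.393  0.03 ]
(323, 234) [0.45  0.037 0.03 ]
```

View pics/topc.png

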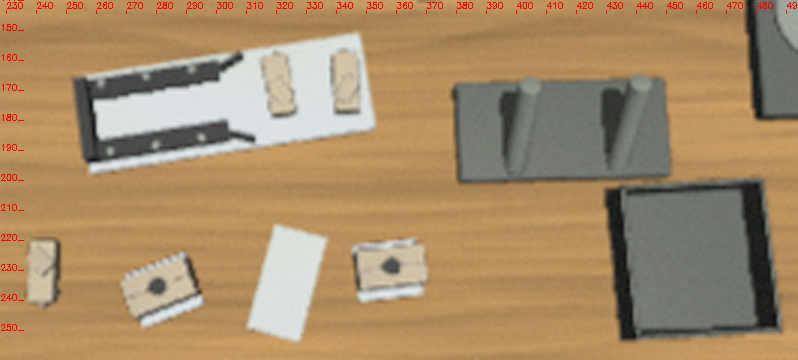

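View pics/sidec.png

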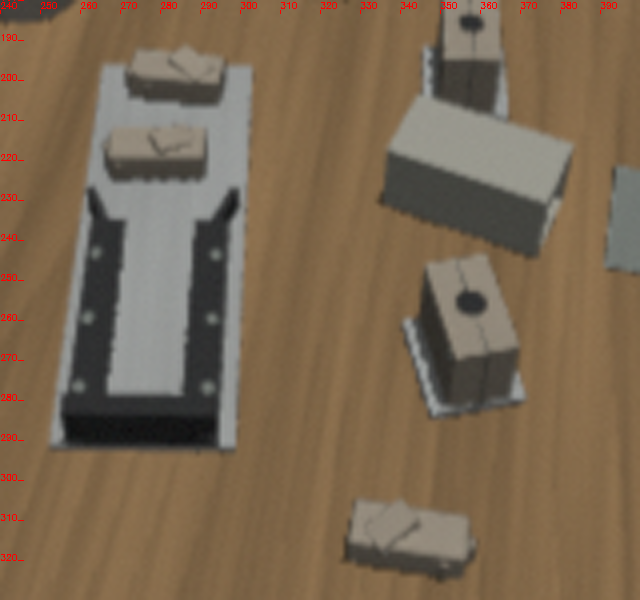

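Crops give the corners clearly. One more crop for the pegs, plus the pose fits.

```bash
cat > fit.py <<'E'
from h import *
from scipy.optimize import least_squares
T=lambda X,Y:("top",228+(X+.5)/3-.5,140+(Y+.5)/3-.5)
S=lambda X,Y:("side",240+(X+.5)/4-.5,180+(Y+.5)/4-.5)
def fit(name,obs,x0):
    # obs: list of ((cam,u,v), local xyz [z absolute])
    def f(p,full=False):
        r=[]
        for (c,u,v),l in obs:
            w=R.from_euler("z",p[2]).apply([l[0],l[1],0])+[p[0],p[1],l[2]]
            r+=list(px(c,w)[0]-[u,v])
        return np.array(r)
    s=least_squares(f,x0,loss="soft_l1"); print(name,s.x.round(4),"deg",np.degrees(s.x[2]).round(1),f(s.x).reshape(-1,2).round(1).tolist()); return s.x
def rect(L,W,z,pts): # order: +x+y,+x-y,-x-y,-x+y
    return [(p,(sx*L/2,sy*W/2,z)) for p,(sx,sy) in zip(pts,[(1,1),(1,-1),(-1,-1),(-1,1)]) if p]
if __name__=="__main__":
    h=np.pi/2
    # slab: local x toward stop (world +y), local y = world -x
    fit("slab",rect(.318,.110,.006,[T(90,173),T(74,80) if 0 else None,T(360,33),T(376,130)])+rect(.318,.110,.006,[S(236,448),S(50,446),S(103,65),S(252,66)]),[.63,.07,1.5])
    # moulds local x ~ world +y ; corners near-left, far-left, far-right, near-right
    m=lambda pts,z=.064,L=.07,W=.04:rect(L,W,z,pts)
    fit("mouldL",m([T(131,318),T(121,280),T(188,258),T(198,293)])+m([S(519,345),S(455,358),S(425,265),S(487,254)][0:0] or [S(519,345),S(455,358),S(425,265),S(487,254)])+[(T(157,287),(0,0,.064)),(S(472,303),(0,0,.064))],[.44,.16,1.8])
    fit("mouldR",m([T(360,291),T(356,252),T(424,245),T(428,285)])+[(T(391,267),(0,0,.064)),(S(470,22),(0,0,.064))],[.46,-.07,1.6])
    # pot local x = world +x (closed): +x+y far-left
    fit("pot",rect(.11,.056,.056,[T(274,224),T(328,238),T(300,342),T(247,328)])+rect(.11,.056,.056,[S(387,150),S(424,95),S(574,147),S(545,202)]),[.45,.04,0])
    c=lambda z,pts:rect(.066,.028,z,pts)
    fit("chip1",c(.032,[T(260,54),T(288,52),T(296,113),T(270,116)])+c(.032,[S(107,157-10-18) if 0 else S(104,148),S(115,127),S(206,126),S(207,158)]),[.67,.04,0])
    fit("chip2",c(.032,[T(333,52),T(358,50),T(358,111),T(335,112)])+c(.032,[S(126,80),S(134,50),S(224,57),S(222,85)]),[.67,-.03,0])
    fit("chip3",c(.026,[T(30,241),T(60,238),T(56,300),T(28,302)])+c(.026,[S(350,530),S(358,501),S(470,517),S(467,548)]),[.46,.29,0])
    fit("bin",rect(.160,.150,.06,[T(606,187),T(763,179),T(780,330),T(622,340)]),[.47,-.39,0])
    fit("rack",rect(.110,.230,.02,[T(455,86),T(662,78),T(670,173),T(460,181)]),[.6,-.25,0])
E
python3 fit.py; python3 -c "
from h import *
crop('side',270,400,90,190,5,'sidep')"
```

```text
slab [0.6521 0.102  1.714 ] deg 98.2 [[-0.3, -0.4], [-0.3, -0.3], [-0.1, -0.8], [0.2, -0.1], [0.1, -0.2], [0.4, -0.1], [0.5, 0.1]]
mouldL [0.4472 0.1678 1.911 ] deg 109.5 [[0.3, -0.7], [-0.6, -0.4], [-1.5, -0.9], [-0.5, -0.3], [0.9, 0.4], [0.1, -0.3], [0.3, -0.9], [0.8, -0.5], [0.3, -0.5], [0.3, -0.0]]
mouldR [ 0.463  -0.0725  1.6527] deg 94.7 [[-0.0, -0.3], [-0.0, -0.3], [-0.1, -0.1], [0.0, -0.5], [0.3, 0.1], [1.7, 0.4]]
pot [ 0.4501  0.0355 -0.281 ] deg -16.1 [[0.3, -0.3], [-0.3, -0.2], [-0.4, -0.3], [-0.3, -0.6], [0.5, -0.3], [-0.8, -0.5], [0.7, -0.6], [1.1, 0.6]]
chip1 [0.6664 0.0425 0.1173] deg 6.7 [[0.7, 0.3], [-0.2, -0.1], [-0.2, -0.8], [-0.1, -0.7], [1.1, 1.6], [-0.4, -0.8], [0.9, 0.2], [-0.2, -0.2]]
chip2 [ 0.6686 -0.029   0.0371] deg 2.1 [[-1.0, -0.4], [-0.8, -0.1], [0.4, -0.7], [-0.6, -0.6], [0.7, -1.0], [0.6, -0.4], [0.8, -0.1], [-0.2, -0.2]]
chip3 [ 0.468   0.2945 -0.0169] deg -1.0 [[0.6, -1.0], [-0.7, 0.0], [-0.2, 0.1], [0.3, -0.6], [-0.2, 1.6], [-0.3, -2.4], [1.0, -1.8], [0.6, 2.0]]
bin [ 0.4692 -0.3814  0.0439] deg 2.5 [[1.8, -0.6], [-2.4, -0.6], [-1.5, 1.0], [1.9, 0.3]]
rack [ 0.6135 -0.2637  0.025 ] deg 1.4 [[-0.8, -0.8], [0.4, -0.8], [0.9, 0.7], [-0.5, 0.7]]
```

View pics/sidep.png

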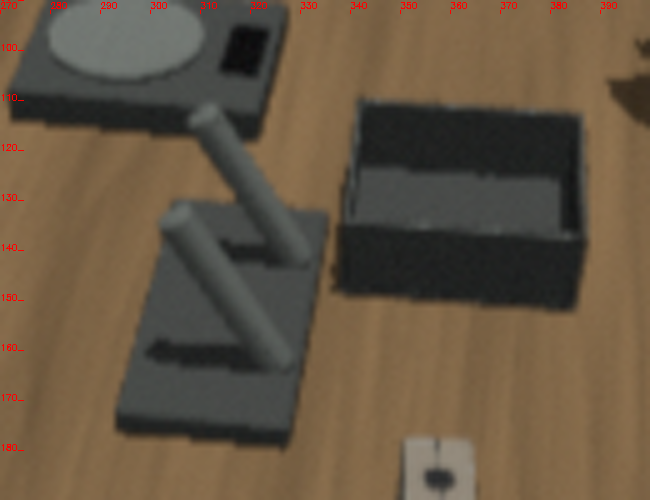

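Tips in the side crop: B (203,113)→(310.1,112.1), A (177,213)→(304.9,132.1). The fits agree with the known sizes to within about 1 px. Next I triangulate the tips and start on the chips.

```bash
cat >> h.py <<'E'
def down(t): # close along object y for object yaw t
    y=np.array([-np.sin(t),np.cos(t),0]);z=np.array([0,0,-1.]);return np.c_[np.cross(y,z),y,z]
def quat(M,p):
    "pick the half turn whose IK is nearest mid-range of last joint"
    best=None
    for s in(1,-1):
        q=R.from_matrix(M*np.array([s,s,1])).as_quat(); j=manip.solve_ik(list(p),list(q))
        if j is not None and (best is None or abs(j[6])<best[0]): best=(abs(j[6]),q)
    if best is None: raise RuntimeError(f"no ik {p}")
    return list(best[1])
def tri(a,b):
    (e1,d1),(e2,d2)=ray(*a),ray(*b); A=np.c_[d1,-d2]; s=np.linalg.lstsq(A,e2-e1,rcond=None)[0]
    p,q=e1+d1*s[0],e2+d2*s[1]; return (p+q)/2,np.linalg.norm(p-q)
def stat(m=""): print(m,"t",round(manip.current_clock(),1),"tcp",np.round(manip.current_tool_pos(),4),"F",np.round(manip.current_force(),1),"gap",round(manip.current_finger_gap(),4))
def pick(x,y,z,t,f=25,up=.2,off=(0,0)):
    p=[x+off[0],y+off[1]]; q=quat(down(t),[*p,z])
    manip.move_pose([*p,up],q); effector.open_jaws(); manip.servo_line([*p,z+.03],vel=.25); manip.servo_line([*p,z],vel=.08)
    effector.close(f); stat("closed"); manip.servo_line([*p,up],vel=.25); stat("lifted")
def toss(x,y,up=.2,z=.075):
    q=quat(down(0),[x,y,z]); manip.move_pose([x,y,up],q); manip.servo_line([x,y,z],vel=.25); effector.open_jaws(); manip.servo_line([x,y,up],vel=.3)
E
python3 - <<'E'
from fit import *
for n,a,b in[("A",T(530,84),(177,213)),("B",T(640,84),(203,113))]:
    print(n,tri(a,("side",270+(b[0]+.5)/5-.5,90+(b[1]+.5)/5-.5)))
pick(.6686,-.029,.012,.037,off=(0,-.016))
toss(.50,-.38)
stat("end")
im=viewer.get_image("top"); cv2.imwrite("pics/t1.png",im[:,:,::-1])
a=cv2.imread("pics/top0.png").astype(int); d=abs(im[:,:,::-1].astype(int)-a).sum(2)
for n,(u,v) in dict(c1=(320,167),c2=(343,167),c3=(242,230),mL=(282,236),mR=(358,230),pot=(323,234)).items(): print(n,d[v-14:v+15,u-14:u+15].mean().round(1))
E
```

```text
A (array([ 0.63893513, -0.20944661,  0.12752147]), np.float64(0.00028557164951091584))
B (array([ 0.63949844, -0.31885752,  0.12646771]), np.float64(0.0032120132880294394))
closed t 5.2 tcp [ 0.6687 -0.0448  0.0121] F [-1.5  1.   0.2] gap 0.0278
lifted t 6.2 tcp [ 0.6676 -0.0457  0.1984] F [ 0.1  0.1 -0.7] gap 0.0277
end t 10.7 tcp [ 0.5002 -0.3803  0.2011] F [ 0.2 -0.3 -0.7] gap 0.0915
c1 12.1
c2 47.1
c3 75.3
mL 12.6
mR 12.9
pot 11.5
```

```bash
python3 - <<'E'
from h import *
im=cv2.imread("pics/t1.png")[:,:,::-1]
crop("top",170,490,140,260,2,"t1c",im)
E
```

```text
(no output)
```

View pics/t1c.png

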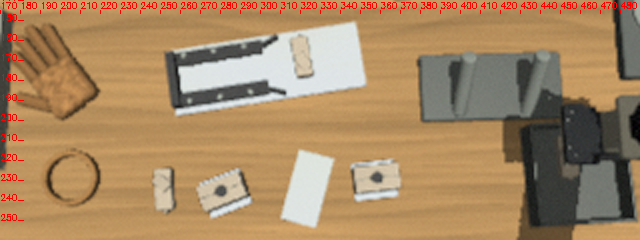

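Chip 3 was knocked to about (252,235); the rest are in place. Next I bin chip 1, then chip 3.

```bash
python3 - <<'E'
from fit import *
U=lambda X,Y:("top",170+(X+.5)/2-.5,140+(Y+.5)/2-.5)
c3=fit("chip3",rect(.066,.028,.026,[U(154,169),U(172,168),U(174,210),U(156,212)]),[.46,.26,0])
pick(.6664,.0425,.012,.117,off=(-.006,-.014))
toss(.45,-.40)
pick(c3[0],c3[1],.006,c3[2],off=(0,.018))
toss(.47,-.36,z=.085)
manip.move_pose([.45,-.2,.3],quat(down(0),[.45,-.2,.3]))
stat("end")
im=viewer.get_image("top"); cv2.imwrite("pics/t2.png",im[:,:,::-1])
crop("top",228,494,140,260,3,"t2c",im)
E
```

```text
chip3 [0.451  0.2635 0.0686] deg 3.9 [[0.1, 0.3], [-0.1, 0.1], [-0.1, -0.1], [0.1, -0.4]]
closed t 15.3 tcp [0.6604 0.0286 0.0121] F [ 0.3 -0.6  1. ] gap 0.0285
lifted t 16.2 tcp [0.6596 0.0278 0.1983] F [-0.5 -0.1 -1. ] gap 0.0282
closed t 25.2 tcp [0.451  0.2815 0.006 ] F [ 0.1 -1.   1. ] gap 0.0277
lifted t 26.1 tcp [0.4503 0.2806 0.1988] F [-0.4 -0.1 -1.4] gap 0.0275
end t 31.5 tcp [ 0.4495 -0.2007  0.2989] F [-0.3 -0.1 -0.1] gap 0.0919
```

View pics/t2c.png

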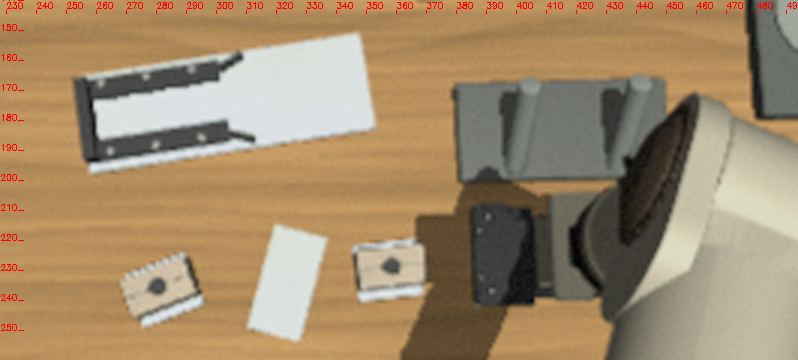

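Apron is clear. Next, mould L goes onto the apron and gets a force-guarded slide in.

```bash
cat >> h.py <<'E'
yr=1.714; RD=np.array([np.cos(yr),np.sin(yr),0]); RN=np.array([-np.sin(yr),np.cos(yr),0])
MOUTH=np.array([.6521,.102,0])+.001*RD
def place_slide(first,x0=-.080,lat=0,zt=.0345,fmax=18):
    P=lambda s,z:list(MOUTH+RD*s+RN*lat+[0,0,z])
    q=quat(down(yr),P(x0,zt)); manip.move_pose(P(x0,.2),q); manip.servo_line(P(x0,zt+.02),vel=.2); manip.servo_line(P(x0,zt),vel=.04); stat("placed")
    f0=np.array(manip.current_force()); s=x0; end=(.144-.035 if first else .144-.105)+.012
    while s<end:
        s+=.004; manip.servo_line(P(s,zt),vel=.05)
        f=np.array(manip.current_force())-f0; a,b=f@RD,f@RN
        t=manip.current_tool_pos()-MOUTH
        if abs(a)>4 or abs(b)>4: print("s",round(s*1e3),"act",(t@RD*1e3).round(1),(t@RN*1e3).round(1),"Fx,Fy",a.round(1),b.round(1),"Fz",f[2].round(1))
        if abs(a)>fmax or abs(b)>fmax: break
    stat("slid"); print("s",s)
E
python3 - <<'E'
from h import *
pick(.4472,.1678,.028,1.911,f=25)
place_slide(True)
E
```

```text
closed t 35.3 tcp [0.4473 0.1678 0.028 ] F [ 0.7 -0.1 -0. ] gap 0.0399
lifted t 36.1 tcp [0.4459 0.1672 0.1986] F [-1.1  0.1 -4.2] gap 0.0398
placed t 38.6 tcp [0.6632 0.0237 0.0341] F [-0.3  0.3 -3.8] gap 0.04
s 112 act 108.5 0.1 Fx,Fy -6.3 0.7 Fz 3.3
s 116 act 108.7 0.3 Fx,Fy -11.0 1.9 Fz 5.7
s 120 act 108.8 0.4 Fx,Fy -18.1 3.8 Fz 7.9
slid t 51.1 tcp [0.6361 0.2106 0.0348] F [ -1.5 -18.2   4.1] gap 0.0397
s 0.12000000000000012
```

```bash
python3 - <<'E'
from h import *
effector.open_jaws(); p=manip.current_tool_pos(); manip.servo_line([p[0],p[1],.25],vel=.25)
im=viewer.get_image("top"); cv2.imwrite("pics/t3.png",im[:,:,::-1])
a=cv2.imread("pics/t2.png").astype(int); d=abs(im[:,:,::-1].astype(int)-a).sum(2)
r={n:d[v-14:v+15,u-14:u+15].mean().round(1) for n,(u,v) in dict(mR=(351,230),pot=(323,234)).items()}; print(r)
if r["mR"]<25:
    pick(.463,-.0725,.028,1.6527,f=25)
    place_slide(False)
    effector.open_jaws(); p=manip.current_tool_pos(); manip.servo_line([p[0],p[1],.25],vel=.25)
manip.move_pose([.45,-.2,.3],quat(down(0),[.45,-.2,.3])); stat()
im=viewer.get_image("top"); cv2.imwrite("pics/t4.png",im[:,:,::-1]); crop("top",228,494,140,260,3,"t4c",im)
E
```

```text
{'mR': np.float64(7.7), 'pot': np.float64(6.5)}
closed t 56.8 tcp [ 0.4637 -0.0726  0.0281] F [ 1.4 -0.9 -0.7] gap 0.0398
lifted t 57.6 tcp [ 0.4614 -0.0722  0.1986] F [-0.4  0.4 -4.7] gap 0.0401
placed t 60.0 tcp [0.6632 0.0239 0.0341] F [-1.3 -0.2 -3.7] gap 0.0399
s 44 act 38.9 0.1 Fx,Fy -9.8 -0.1 Fz 3.0
s 48 act 39.0 0.2 Fx,Fy -15.4 0.1 Fz 4.3
s 52 act 39.2 0.2 Fx,Fy -20.6 1.9 Fz 4.9
slid t 68.3 tcp [0.6461 0.1418 0.0349] F [ -0.2 -20.8   1.2] gap 0.0401
s 0.05200000000000006
 t 71.8 tcp [ 0.4507 -0.199   0.2998] F [ 0.2  0.4 -0.1] gap 0.0923
```

View pics/t4c.png

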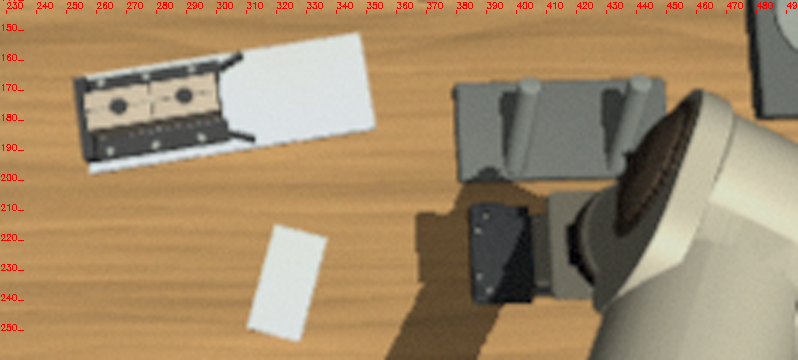

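Both moulds are home and together, and the pot hasn't moved. Next I check IK for hanging it.

```bash
cat >> h.py <<'E'
TIP={"A":np.array([.6389,-.2094,.1272]),"B":np.array([.6392,-.3190,.1272])}; PSI=.005; g=.012
L=np.radians(32); X=R.from_euler("z",PSI).apply([np.sin(L),0,np.cos(L)]); Y=R.from_euler("z",PSI).apply([0,1,0]); TZ=-np.cross(X,Y)
def hang(tip,h,s): # tool pose with pot centre h along peg from tip
    M=np.c_[np.cross(s*Y,TZ),s*Y,TZ]; return list(TIP[tip]+X*(h+g)+TZ*.017),list(R.from_matrix(M).as_quat())
E
python3 - <<'E'
from h import *
for tip in"AB":
  for s in(1,-1):
    for h in(.13,.085,.02,-.051):
        j=manip.solve_ik(*hang(tip,h,s)); print(tip,s,h,None if j is None else np.round(j,2))
M=down(-.281)
for s in(1,-1):
    j=manip.solve_ik([.4501,.0355,.011],list(R.from_matrix(M*np.array([s,s,1])).as_quat())); print(s,None if j is None else np.round(j,2))
print(TZ)
E
```

```text
A 1 0.13 [ 1.39  0.86 -1.29  2.1   2.39  0.38 -0.05]
A 1 0.085 [ 1.42  0.96 -1.3   2.16  2.5   0.45 -0.07]
A 1 0.02 [ 1.48  1.14 -1.3   2.23  2.61  0.56  0.01]
A 1 -0.051 [ 1.57  1.41 -1.31  2.29  2.67  0.68  0.22]
A -1 0.13 [ 1.12  0.55 -0.86  2.1   3.33  0.27  1.92]
A -1 0.085 [ 1.15  0.62 -0.86  2.16  3.3   0.36  2.01]
A -1 0.02 [ 1.2   0.74 -0.87  2.24  3.29  0.48  2.15]
A -1 -0.051 [ 1.27  0.91 -0.87  2.3   3.3   0.6   2.32]
B 1 0.13 [ 1.51  0.95 -1.29  1.96  2.03  0.23  0.47]
B 1 0.085 [ 1.55  1.03 -1.29  2.01  2.23  0.27  0.36]
B 1 0.02 [ 1.62  1.19 -1.3   2.08  2.39  0.35  0.36]
B 1 -0.051 [ 1.71  1.39 -1.31  2.13  2.45  0.43  0.51]
B -1 0.13 [-0.31  1.04  1.35  2.01  4.09  1.36  0.34]
B -1 0.085 [ 1.32  0.71 -0.88  2.02  3.83  0.22  1.65]
B -1 0.02 [ 1.37  0.81 -0.87  2.09  3.68  0.3   1.92]
B -1 -0.051 [ 1.45  0.95 -0.87  2.14  3.61  0.37  2.15]
1 [-0.3   0.49  0.19  2.19 -0.2   0.48  1.33]
-1 [-0.6   0.55  0.55  2.2  -0.57  0.53 -1.46]
[ 0.8480375   0.00424022 -0.52991926]
```

```bash
python3 - <<'E'
from h import *
t=-.281; p=[.4501+g*np.cos(t),.0355+g*np.sin(t)]
pick(*p,.011,t,f=20,up=.3)
s=1 if (R.from_quat(manip.current_tcp_rot()).as_matrix()[:,1]@[0,1,0])>0 else -1
print("s",s,np.round(manip.current_q(),2))
for tip in"AB":
  for h in(.16,.13,.085,.02,-.051):
    j=manip.solve_ik(*hang(tip,h,s)); print(tip,h,None if j is None else np.round(j,2))
for tip in "AB":
    pos,q=hang(tip,.13,s)
    try: manip.servo_line(pos,q,vel=.1); print("ok",tip,np.round(manip.current_q(),2)); break
    except manip.PlanningError as e: print(tip,e)
stat()
crop("top",160,560,60,360,2,"t5"); cv2.imwrite("pics/s5.png",viewer.get_image("side")[:,:,::-1])
E
```

```text
closed t 76.4 tcp [0.4617 0.0322 0.0111] F [-1. -0.  2.] gap 0.0555
lifted t 77.7 tcp [0.4607 0.0321 0.2988] F [ 0.3 -0.1 -1. ] gap 0.0561
s 1 [-0.58  0.05  0.48  1.94 -0.03  1.16  1.19]
A 0.16 [ 1.36  0.8  -1.29  2.05  2.28  0.33  0.01]
A 0.13 [ 1.39  0.86 -1.29  2.1   2.39  0.38 -0.05]
A 0.085 [ 1.42  0.96 -1.3   2.16  2.5   0.45 -0.07]
A 0.02 [ 1.48  1.14 -1.3   2.23  2.61  0.56  0.01]
A -0.051 [ 1.57  1.41 -1.31  2.29  2.67  0.68  0.22]
B 0.16 [ 1.48  0.9  -1.28  1.91  1.85  0.21  0.6 ]
B 0.13 [ 1.51  0.95 -1.29  1.96  2.03  0.23  0.47]
B 0.085 [ 1.55  1.03 -1.29  2.01  2.23  0.27  0.36]
B 0.02 [ 1.62  1.19 -1.3   2.08  2.39  0.35  0.36]
B -0.051 [ 1.71  1.39 -1.31  2.13  2.45  0.43  0.51]
A the arm cannot follow that straight line within its joint ranges
B the arm cannot follow that straight line within its joint ranges
 t 77.7 tcp [0.4607 0.0321 0.2988] F [ 0.3 -0.1 -1. ] gap 0.0561
```

View pics/s5.png

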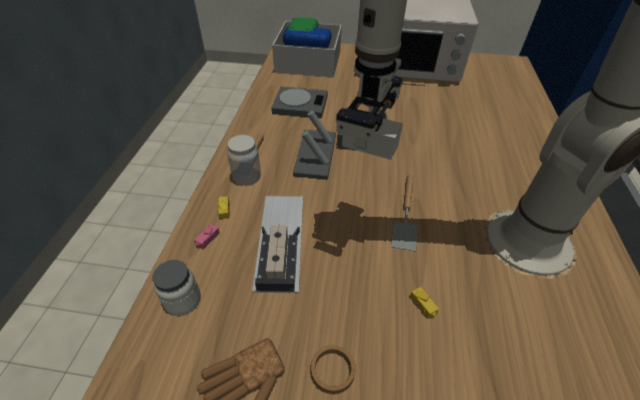

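The pot is held level, but the wrist needs a joint-space reconfiguration. I'll identify the FK from IK samples, so I can check the sweep before moving.

```bash
cat > fk.py <<'E'
import numpy as np, itertools
from scipy.spatial.transform import Rotation as R
from scipy.optimize import least_squares
def fk(P,q,pts=False):
    "PoE; q (n,7) -> rot (Rotation), pos (n,3); P: 7x(w3,p3)+home(rotvec3,pos3)"
    q=np.atleast_2d(q); Rt=R.identity(len(q)); t=np.zeros((len(q),3)); out=[]
    for i in range(7):
        w=P[6*i:6*i+3]; w=w/np.linalg.norm(w); p=P[6*i+3:6*i+6]
        r=R.from_rotvec(np.outer(q[:,i],w)); t=t+Rt.apply(p-r.apply(p)); Rt=Rt*r
        out.append(Rt.apply(np.tile(P[6*((i+1)%7)+3:6*((i+1)%7)+6],(len(q),1)))+t)
    pos=Rt.apply(np.tile(P[45:48],(len(q),1)))+t; rot=Rt*R.from_rotvec(P[42:45])
    return (rot,pos,out) if pts else (rot,pos)
E
python3 - <<'E'
from h import *; from fk import *
t0=manip.current_clock(); rng=np.random.default_rng(0); qs=[];ps=[];rs=[]
cp,cr=np.array(manip.current_tool_pos()),R.from_quat(manip.current_tcp_rot())
while len(qs)<120:
    p=np.array([rng.uniform(.3,.75),rng.uniform(-.5,.4),rng.uniform(.1,.6)]); r=R.from_rotvec(rng.normal(0,.5,3))*cr
    if rng.random()<.4: r=R.from_quat(hang("A",0,1 if rng.random()<.5 else -1)[1])
    j=manip.solve_ik(list(p),list(r.as_quat()))
    if j is not None: qs.append(j);ps.append(p);rs.append(r.as_quat())
qs,ps,rs=map(np.array,(qs,ps,rs)); rs=R.from_quat(rs); print("dt",manip.current_clock()-t0)
best=None
for s5,s7 in itertools.product((1,-1),(1,-1)):
  for ry in (0,np.pi/2):
    P=[]
    for w,z in zip([(0,0,-1),(0,1,0),(0,0,-1),(0,1,0),(0,0,s5),(0,1,0),(0,0,s7)],[0,.3,.5,.7,.9,1.1,1.2]): P+=[*w,0,0,z]
    P=np.array(P+[0,0,ry,0,0,1.3],float)
    def f(P):
        r,p=fk(P,qs); return np.r_[(p-ps).ravel(),.3*(r*rs.inv()).as_rotvec().ravel(),1e-5*P]
    s=least_squares(f,P,max_nfev=150); r,p=fk(s.x,qs); e=abs(p-ps).max(); print(s5,s7,ry,e)
    if best is None or e<best[0]: best=(e,s.x)
    if e<2e-3: break
  if best[0]<2e-3: break
np.save("P.npy",best[1]); print(best[1].reshape(-1,6).round(3))
rot,pos=fk(best[1],manip.current_q()); print(pos,cp,(rot*cr.inv()).magnitude())
E
```

```text
dt 0.0
1 1 0 0.3685269520917902
1 1 1.5707963267948966 0.36851918438100084
1 -1 0 9.578626780637478e-11
[[ 0.     0.    -0.     0.     0.    -0.   ]
 [ 0.     0.     0.     0.    -0.     0.346]
 [ 0.    -0.    -0.     0.    -0.015  0.   ]
 [ 0.     0.     0.     0.     0.     0.852]
 [ 0.    -0.    -0.     0.    -0.027  0.   ]
 [ 0.     0.     0.     0.    -0.     1.323]
 [ 0.    -0.    -0.     0.    -0.027  0.   ]
 [-0.     0.     1.571 -0.    -0.027  1.687]]
[[0.46070295 0.03202025 0.29861097]] [0.46070295 0.03202025 0.29861097] [9.78594259e-12]
```

FK is exact. Now I search IK branches with joint margin and a clear sweep.

```bash
cat > plan.py <<'E'
from h import *; from fk import *
P=np.load("P.npy")
lo=np.array([-2.88,-.31,-1.54,.2,-1.41,.19,-2.57]);hi=np.array([2.88,2.03,1.56,2.42,4.55,2.02,2.57])
def ik(pos,q,seed,reg=1e-3):
    r0=R.from_quat(q)
    s=least_squares(lambda j:np.r_[(lambda r,p:np.r_[(p[0]-pos)*10,3*(r*r0.inv()).as_rotvec()[0]])(*fk(P,j)),reg*(j-seed)],np.clip(seed,lo+.01,hi-.01),bounds=(lo+.03,hi-.03))
    r,p=fk(P,s.x); return s.x if np.linalg.norm(p-pos)<2e-3 and (r*r0.inv()).magnitude()<5e-3 else None
def sweep(a,b,n=40):
    Q=a+(b-a)*np.linspace(0,1,n)[:,None]; r,p,o=fk(P,Q,True)
    tz=r.apply([0,0,1]); el,wr=o[2],o[4]
    return Q,p,tz,el,wr
E
python3 - <<'E'
from plan import *
rng=np.random.default_rng(1); q0=np.array(manip.current_q()); res=[]
for tip in"AB":
  for s in(1,):
    for k in range(25):
        j=ik(*hang(tip,.0,s),rng.uniform(lo,hi)) 
        if j is None: continue
        ch=[];x=j
        for h in(.05,.10,.16): 
            x=ik(*hang(tip,h,s),x) if x is not None else None; ch.append(x)
        y=ik(*hang(tip,-.03,s),j); y2=None if y is None else ik(*hang(tip,-.055,s),y)
        if x is None or y2 is None: continue
        allq=np.array([y2,y,j,*ch]); m=np.minimum(allq-lo,hi-allq).min()
        _,p,tz,el,wr=sweep(q0,x); _,p2,_,el2,wr2=sweep(y2,x)
        res.append((tip,m.round(2),"zmin",p[:,2].min().round(2),"rmin",np.hypot(p[:,0],p[:,1]).min().round(2),"wr",wr[:,2].min().round(2),wr2[:,2].min().round(2),"el",min(el[:,2].min(),el2[:,2].min()).round(2),"ymin",p[:,1].min().round(2),x.round(2)))
for r in sorted(res,key=lambda r:-(min(r[1],.3)+r[3]))[:14]: print(*r)
print(len(res))
E
```

```text
Traceback (most recent call last):
  File "plan.py", line 6, in ik
    s=least_squares(lambda j:np.r_[(lambda r,p:np.r_[(p[0]-pos)*10,3*(r*r0.inv()).as_rotvec()[0]])(*fk(P,j)),reg*(j-seed)],np.clip(seed,lo+.01,hi-.01),bounds=(lo+.03,hi-.03))
ValueError: Initial guess is outside of provided bounds
```

```bash
sed -i 's/lo+.01,hi-.01/lo+.04,hi-.04/' plan.py; cat > srch.py <<'E'
from plan import *
rng=np.random.default_rng(1); q0=np.array(manip.current_q()); res=[]
for tip in"AB":
  for s in(1,-1):
    for k in range(25):
        j=ik(*hang(tip,.0,s),rng.uniform(lo,hi)) 
        if j is None: continue
        ch=[];x=j
        for h in(.05,.10,.16): 
            x=ik(*hang(tip,h,s),x) if x is not None else None; ch.append(x)
        y=ik(*hang(tip,-.03,s),j); y2=None if y is None else ik(*hang(tip,-.055,s),y)
        if x is None or y2 is None: continue
        allq=np.array([y2,y,j,*ch]); m=np.minimum(allq-lo,hi-allq).min()
        _,p,tz,el,wr=sweep(q0,x); _,p2,_,el2,wr2=sweep(y2,x)
        res.append((tip,m.round(2),"s",s,"zmin",p[:,2].min().round(2),"rmin",np.hypot(p[:,0],p[:,1]).min().round(2),"wr",wr[:,2].min().round(2),wr2[:,2].min().round(2),"el",min(el[:,2].min(),el2[:,2].min()).round(2),"ymin",p[:,1].min().round(2),x.round(2)))
for r in sorted(res,key=lambda r:-(min(r[1],.3)+r[5]))[:16]: print(*r)
print(len(res))
E
timeout 500 python3 srch.py
```

```text
B 0.24 s -1 zmin 0.26 rmin 0.46 wr 0.48 0.29 el 0.65 ymin -0.46 [-0.06  0.6   0.84  1.96  4.31  0.88  0.52]
B 0.23 s -1 zmin 0.26 rmin 0.46 wr 0.48 0.29 el 0.52 ymin -0.49 [-0.31  0.96  1.33  1.97  4.15  1.28  0.31]
B 0.22 s -1 zmin 0.26 rmin 0.46 wr 0.48 0.29 el 0.67 ymin -0.45 [0.03 0.55 0.71 1.96 4.33 0.82 0.56]
B 0.22 s -1 zmin 0.26 rmin 0.46 wr 0.48 0.29 el 0.67 ymin -0.46 [0.02 0.55 0.72 1.96 4.33 0.82 0.55]
B 0.19 s -1 zmin 0.26 rmin 0.46 wr 0.48 0.28 el 0.7 ymin -0.44 [0.23 0.48 0.44 1.95 4.36 0.69 0.62]
B 0.15 s -1 zmin 0.26 rmin 0.46 wr 0.47 0.28 el 0.73 ymin -0.41 [ 0.68  0.45 -0.12  1.94  4.4   0.47  0.73]
B 0.15 s -1 zmin 0.26 rmin 0.46 wr 0.47 0.28 el 0.73 ymin -0.41 [ 0.64  0.45 -0.07  1.94  4.4   0.49  0.72]
B 0.14 s -1 zmin 0.26 rmin 0.46 wr 0.47 0.28 el 0.73 ymin -0.4 [ 0.81  0.47 -0.28  1.93  4.41  0.42  0.76]
B 0.14 s -1 zmin 0.26 rmin 0.46 wr 0.47 0.28 el 0.73 ymin -0.4 [ 0.84  0.47 -0.31  1.93  4.41  0.4   0.77]
B 0.14 s -1 zmin 0.26 rmin 0.46 wr 0.47 0.28 el 0.73 ymin -0.4 [ 0.79  0.46 -0.26  1.93  4.41  0.42  0.76]
B 0.13 s 1 zmin 0.26 rmin 0.46 wr 0.47 0.28 el 0.72 ymin -0.38 [ 0.99  0.5  -0.51  1.93  4.41  0.32 -2.31]
A 0.11 s -1 zmin 0.26 rmin 0.46 wr 0.46 0.27 el 0.74 ymin -0.33 [ 0.83  0.42 -0.51  2.06  3.83  0.3   1.27]
A 0.1 s 1 zmin 0.26 rmin 0.46 wr 0.47 0.27 el 0.74 ymin -0.35 [ 0.66  0.39 -0.31  2.07  3.94  0.35 -2.04]
A 0.1 s 1 zmin 0.26 rmin 0.46 wr 0.47 0.28 el 0.74 ymin -0.36 [ 0.38  0.37  0.01  2.08  4.05  0.44 -2.21]
A 0.09 s 1 zmin 0.26 rmin 0.46 wr 0.47 0.28 el 0.74 ymin -0.36 [ 0.34  0.37  0.06  2.08  4.06  0.45 -2.23]
A 0.09 s 1 zmin 0.26 rmin 0.46 wr 0.47 0.28 el 0.72 ymin -0.38 [ 0.12  0.38  0.32  2.09  4.11  0.53 -2.34]
63
```

Good branch: A, s=1, elbow high, whole sweep above z 0.26. I'll move to the pre-hang pose and look.

```bash
python3 - <<'E'
from plan import *
x=ik(*hang("A",.16,1),np.array([.66,.39,-.31,2.07,3.94,.35,-2.04])); print(x.round(3))
manip.movej(list(x)); manip.servo_line(hang("A",.085,1)[0],hang("A",.085,1)[1],vel=.1)
stat(); print(np.round(manip.current_q(),2),np.round(hang("A",.085,1)[0],4))
a=viewer.get_image("top"); b=viewer.get_image("side")
A=cv2.resize(a[100:250,360:480,::-1],None,fx=3.3,fy=3.3); B=cv2.resize(b[40:190,260:400,::-1],None,fx=2.8,fy=2.8)
h=min(A.shape[0],B.shape[0]); cv2.imwrite("pics/pre.png",np.hstack([A[:h],B[:h]]))
E
```

```text
[ 0.66   0.386 -0.312  2.069  3.945  0.35  -2.038]
 t 82.0 tcp [ 0.7056 -0.2091  0.2014] F [ 0.4  0.2 -0.9] gap 0.0561
[ 0.61  0.45 -0.21  2.18  3.8   0.52 -1.84] [ 0.7047 -0.2091  0.2005]
```

View pics/pre.png

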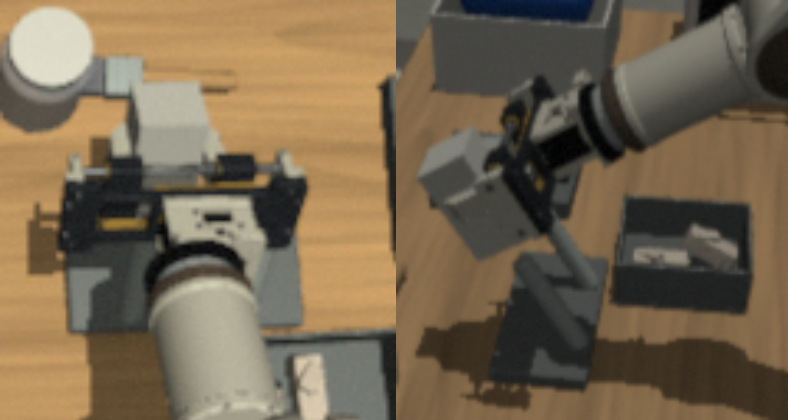

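The pot's mouth is lined up above peg A, and chips show in the bin. Inserting with a force guard.

```bash
python3 - <<'E'
from plan import *
h=.085; f0=np.array(manip.current_force())
while h>-.058:
    h-=.008 if h>-.035 else .003
    p,q=hang("A",h,1); manip.servo_line(p,q,vel=.06)
    f=np.array(manip.current_force())-f0
    if np.linalg.norm(f)>2.5: print(round(h,3),"act",((np.array(manip.current_tool_pos())-TIP["A"])@X-g).round(4),"F",f.round(1))
    if np.linalg.norm(f)>10: break
stat(); print(h)
b=viewer.get_image("side"); cv2.imwrite("pics/ins.png",cv2.resize(b[40:190,240:420,::-1],None,fx=3,fy=3))
E
```

```text
-0.055 act -0.0518 F [0.3 0.8 5.6]
-0.058 act -0.0518 F [ 1.2  0.6 11.4]
 t 87.9 tcp [ 0.6329 -0.2096  0.0841] F [ 1.   0.4 11.6] gap 0.056
-0.05800000000000001
```

View pics/ins.png

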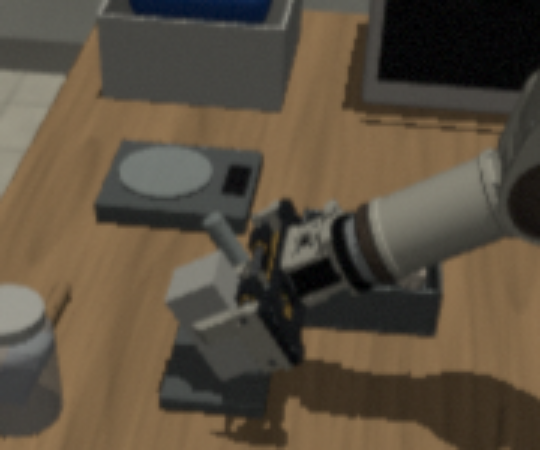

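Seated at −51.8 mm, as expected. Release, retreat, final check.

```bash
python3 - <<'E'
from plan import *
effector.open_jaws(); p=np.array(manip.current_tool_pos()); manip.servo_line(list(p-TZ*.12),vel=.1); stat()
p=np.array(manip.current_tool_pos())
try: manip.servo_line(list(p+[-.05,.0,.2]),vel=.2)
except manip.PlanningError as e: print(e)
manip.sleep(.5); stat()
a=viewer.get_image("top"); b=viewer.get_image("side")
A=cv2.resize(a[130:260,228:494,::-1],None,fx=2.5,fy=2.5); B=cv2.resize(b[90:310,230:400,::-1],None,fx=1.2,fy=1.2)
o=np.zeros((A.shape[0]+B.shape[0],A.shape[1],3),np.uint8); o[:A.shape[0]]=A; o[A.shape[0]:,:B.shape[1]]=B
cv2.imwrite("pics/fin.png",o); print(o.shape)
E
```

```text
Traceback (most recent call last):
bench.PlanningError: the arm cannot follow that straight line within its joint ranges
```

```bash
python3 - <<'E'
from plan import *
p=np.array(manip.current_tool_pos()); q=manip.current_tcp_rot(); j0=np.array(manip.current_q()); print(j0.round(2))
for v in (-TZ, np.array([-.85,0,.9]), np.array([-.4,0,.9]),np.array([-.85,-.0,.2])):
  j=j0; v=v/np.linalg.norm(v)
  for d in np.arange(.01,.13,.01):
    k=ik(p+v*d,q,j,reg=1e-4)
    if k is None: break
    j=k
  print(v.round(2),round(d,2),j.round(2),np.minimum(j-lo,hi-j).argmin())
E
```

```text
[ 0.61  0.69 -0.11  2.32  3.69  0.86 -1.59]
[-0.85 -0.    0.53] 0.07 [ 1.76  1.64 -1.51  2.39  2.41  0.82  0.64] 3
[-0.69  0.    0.73] 0.08 [ 1.74  1.52 -1.51  2.39  2.4   0.77  0.54] 3
[-0.41  0.    0.91] 0.12 [ 1.75  1.16 -1.51  2.39  2.37  0.57  0.27] 3
[-0.97 -0.    0.23] 0.06 [ 1.41  0.92 -0.92  2.39  3.33  0.61 -0.76] 3
```

The arm can't fold back further, so with the fingers open I retreat along the peg axis instead (insertion reversed; the fingers straddle the pot).

```bash
python3 - <<'E'
from plan import *
effector.open_jaws(); stat("opened")
p=np.array(manip.current_tool_pos())
manip.servo_line(list(p-TZ*.008),vel=.05)
for h in (-.03,0,.05,.1,.16):
    P0,q=hang("A",h,1); manip.servo_line(list(np.array(P0)-TZ*.008),q,vel=.1); print(h,np.round(manip.current_force(),1))
manip.movej([-0.58,0.05,0.48,1.94,-0.03,1.16,1.19]); manip.sleep(.5); stat()
a=viewer.get_image("top"); b=viewer.get_image("side")
A=cv2.resize(a[130:260,228:494,::-1],None,fx=2.5,fy=2.5); B=cv2.resize(b[90:310,230:400,::-1],None,fx=1.2,fy=1.2)
o=np.zeros((A.shape[0]+B.shape[0],A.shape[1],3),np.uint8); o[:A.shape[0]]=A; o[A.shape[0]:,:B.shape[1]]=B
cv2.imwrite("pics/fin.png",o); print(o.shape)
E
```

```text
opened t 88.9 tcp [ 0.629  -0.2094  0.0792] F [ 0.2 -1.6 -0.2] gap 0.0918
-0.03 [-0.2 -0.6  0.6]
0 [ 0.4 -0.7 -0.7]
0.05 [-0.   1.1 -0.7]
0.1 [-0.4 -0.3 -0.1]
0.16 [-0.1 -0.4 -0. ]
 t 96.0 tcp [0.4586 0.0299 0.299 ] F [ 0.9  0.5 -0.1] gap 0.0915
(589, 665, 3)
```

View pics/fin.png

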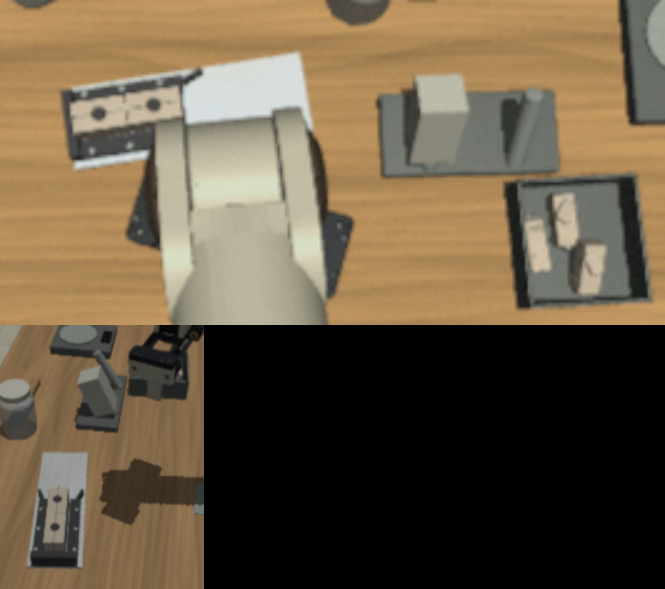

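The final picture shows three chips in the bin, both moulds home in the rail, the pot hung fully down on peg A, and the robot clear.

```bash
python3 -c "
from bench import manip
print(manip.hand_in())"
```

```text
the job is handed in; nothing more can be done
None
```

The job is handed in at about 96 s of the 210 s allowed: three offcuts are in the bin, both moulds are home in the rail, and the one pot present hangs fully down on the left peg.

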